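# Check the lid gap of an amphora with a taper feeler gauge

## Robot

A 6-joint arm with a two-finger parallel gripper is mounted at the origin on the work surface. World frame = base frame: x ahead of the robot, y to its left, z up, the work surface at z = 0. Lengths are in mm, angles in rad, forces in N, time in s.
With the tool pointing down it reaches from about 250 to 775 mm from the base axis. Payload 4 kg.
Tool frame: the origin (TCP) lies midway between the tips of the shut fingers; the grasp point (between the pads) lies 19 mm behind it; z points along the fingers, y is the line along which they close (so a half turn about z gives the same grasp; the last joint's range is limited). The gripper opens to 94 mm and grips with 3 to 60 N. Pads are 16 mm wide; open, the fingers measure 119 mm over their backs; the gripper's body (75 mm by 177 mm) begins 78 mm behind the grasp point.
Start: joints at [1.031, 0.087, 1.371, -0, 1.684, -0.103], TCP at [232.685, 498.375, 205.506] pointing down, gripper open.
Joint ranges: [-3.1, 3.1], [-0.76, 2.03], [0.27, 2.55], [-1.08, 4.22], [0.17, 2.65], [-2.57, 2.57]. Speed limits (rad/s): [2.79, 2.79, 3.14, 3.14, 3.14, 3.14].

## Interface

Orientations are given as a rotation vector (axis times angle).
In Python, from workcell import reach, movel, goto_joints, command_gripper, dwell, solve_ik, get_state, camera, camera_model, MotionError, job_done gives the robot as it stands. Calls block until the motion is done:
- reach(position, orientation): joint-space move of the TCP to a pose.
- movel(position, speed=150, rotation=None, f_stop=None): straight line of the TCP; rotation=None keeps the orientation; speed is the mean speed in mm/s. With f_stop (N) it stops when the force on the tool has changed by that much, and returns True; else False.
- goto_joints(angles): joint-space move.
- command_gripper(opening, strength=None): opening from 0.0 (shut) to 1.0 (fully open); strength is the grip in N (None keeps the last); returns when the fingers have stopped.
- dwell(seconds).
- solve_ik(position, orientation): joint angles nearest the present ones, or None.
- get_state(): the state.
- camera(name): name is "side" or "top"; returns (picture, depth): 384x512x3 uint8, red, green, blue; 384x512 float32, mm along the optical axis (not along the pixel's ray), 0 where there is no reading.
- camera_model(name): a dict with "camera_matrix" (3x3 intrinsics, pixels), "R" (3x3) and "t" (3): a world point X has camera coordinates R X + t. Camera axes: x right, y down, z forward; pixel columns grow to the right and rows downward; lengths in mm; the calibration is good to about 2 mm. A picture is of the moment at which its call begins. camera_model takes no time and is no camera call.
A pose or a line that the arm cannot do raises MotionError and nothing moves.
- job_done(): hands the job in; it is judged then, once.
The state is a dict: "time_s": time; "joints": joint angles; "qvel": joint speeds; "tau": joint torques, N m; "eef_pos": TCP position; "tool_rot": TCP orientation; "ft_force": force on the tool from outside, world axes, zero at the start; "ft_torque": the same for the moment, N m; "opening": opening from 0.0 (shut) to 1.0 (fully open); "gripper_force": force on a finger pad.
Only numpy, scipy, OpenCV 4.12 (cv2) and the standard library are available. Lean on these libraries where they do the work, as an engineer would, in place of code of your own. Each camera call takes 0.05 s, during which the arm holds its last target. There are 200 camera calls.

## Task

The amphora's lid is still standing proud: press it down until it is fully home on its seal. Then take the taper gauge by its orange handle, lay its blade flat on the dark steel collar and slide it under the lid's edge towards the middle until it drags snugly, without forcing it or prising the lid up again. Finish holding the gauge still at that depth so that I can read it, and leave the bungs and the bottle alone.

Things in the scene. Friction and masses are not known exactly. Their poses are not given: they have to be found in the camera images.
- amphora: Small terracotta amphora standing on the bench, heavy, does not move: 310 mm across its belly, with a flat dark steel collar on its neck. Origin: centre of its underside, at bench height; z up. The collar's flat top is 265 mm above the origin and 274 mm across (radius 137 mm). Three toggle clips hang open below the collar. The lid sits on the amphora's axis.
- lid_knob (a point): Centre of the flat top of the lid's black knob, on the amphora's axis; moves with the lid, z up. The knob's top is 44 mm across and 36 mm above the lid's underside. A pale bung 28 mm across stands on the lid 58 mm from the axis (the direction varies), its top 10 mm lower than the knob's.
- lid_under (a point): Centre of the lid's flat underside, on the axis. The lid is a round bright steel plate 220 mm across (radius 110 mm); the collar reaches 27 mm further out all round. A white seal (radius 66 mm) fills the middle of the gap between lid and collar; outside it the gap is open all round and equal everywhere: 5.0 to 6.5 mm with the lid home, different each time.
- lid (a joint): How far the lid has been pressed down, m: 0 to 0.008; 0.008 is fully home, against a hard stop. It starts at 0 to 0.003. It moves straight up and down without tilting and stays where it is left; the seal drags: it takes a push of about 7 N to move it down (more if fast) and about 21 N to lift it.
- gauge_grip (a point): Centre of the taper gauge's orange handle: a bar 84 mm long (x), 18 mm wide (y), 24 mm high (z), edges rounded. The gauge (about 0.1 kg) lies flat on the bench, this point 12 mm above its flat underside. x points along the gauge to the blade's tip, z up out of its upper side.
- gauge_tip (a point): Middle of the blade's end edge, on its underside, 106 mm along x from the handle's centre, 12 mm lower; same axes. The steel blade is 64 mm long, 16 mm wide, its underside flat, level with the handle's. It is 2 mm thick at the tip, rises 1 in 7 over 42 mm to 8 mm, then stays 8 mm. It comes to bear on the lid's edge when the tip is 21 to 32 mm in from that edge.
- bung_white: White tapered silicone barrel bung standing on the bench, 55 mm across its top, 50 mm high, loose. Leave alone. Origin: centre of its underside.
- bung_amber: Amber tapered silicone barrel bung standing on the bench, 55 mm across its top, 50 mm high, loose. Leave alone. Origin: centre of its underside.
- sample_bottle: Green glass sample bottle with a black cap standing on the bench, 72 mm across, 220 mm high, loose. Leave alone. Origin: centre of its underside.
- gauge: The whole taper gauge. Origin: on its underside below the handle's centre; same axes as its handle. Steel rubs on steel here with a friction coefficient of 0.48 to 0.72, so a blade resting on the collar already drags a little; snug is when it is nipped between lid and collar.

How it is judged (in metres and radians):
On the way, in this order (a step that is already met when the one before it is completed fails the run):
1. the lid is pressed fully home (within 1 mm of its stop) (value of joint lid above 0.007 m), for 0.2 s.
2. the gauge's blade lies in the gap, its tip at least 17 mm in from the lid's edge (horizontal distance between gauge_tip and lid_knob below 0.093 m and z of gauge_tip in the frame of amphora between 0.262 and 0.271 m and value of joint lid above 0.007 m), for 0.2 s.
At the end, for the whole second after the job is handed in: Gauge held by its handle, still; flat within 4.5 degrees, pointing at the lid's middle within 35 mm, tip in the gap at least 17 mm in from the lid's edge; snug: over 1 N on the lid, over 0.5 N on the collar, over 2 N in the fingers; lid within 1 mm of fully home (all of step 2 and contact force between gauge and lid above 1 N and contact force between gauge and amphora above 0.5 N and angle between gauge's own z axis and vertical below 0.08 rad and contact force between the fingers and gauge above 2 N and linear speed of gauge below 0.01 m/s and distance between the grasp point and gauge_grip below 0.055 m and y of lid_knob in the frame of gauge between -0.035 and 0.035 m); the arm keeps its last pose, push and grip.
It fails at once if the white bung is shifted by more than 30 mm or tipped (distance of bung_white from where it was at the start of the episode above 0.03 m or angle between bung_white's own z axis and vertical above 0.3 rad).
It fails at once if the amber bung is shifted by more than 30 mm or tipped (distance of bung_amber from where it was at the start of the episode above 0.03 m or angle between bung_amber's own z axis and vertical above 0.3 rad).
It fails at once if the sample bottle is shifted by more than 30 mm or tipped (distance of sample_bottle from where it was at the start of the episode above 0.03 m or angle between sample_bottle's own z axis and vertical above 0.3 rad).
It fails at once if the gauge is forced: more than 40 N between it and the lid (contact force between gauge and lid above 40 N).
It also fails if it takes over 72 s, if anything falls off the work surface, if the arm or the gripper's body presses on something with over 40 N, if the wrist force passes 120 N, or if a joint passes its speed limit or range.

## Working session

There is one attempt and no reset: what is moved stays moved. The work goes in short steps, each a Python script; the robot and the scene stay as the last script left them, time stands still between calls to the robot, and variables do not carry over. Pictures are saved under pics/ and viewed, at most 10 in all, crops included, and the job is handed in when it is done.

```bash
mkdir -p pics; ls; cat > h.py <<'E'
import numpy as np, cv2
from workcell import *
def cloud(name):
    im,d=camera(name); m=camera_model(name); K,R,t=[np.array(m[k]) for k in("camera_matrix","R","t")]
    v,u=np.mgrid[:384,:512]; d=d.astype(float)
    P=np.stack([(u-K[0,2])/K[0,0]*d,(v-K[1,2])/K[1,1]*d,d],-1)
    W=(P-t)@R; W[d<=0]=np.nan
    return im,W
def save(name,im): cv2.imwrite('pics/'+name,im[:,:,::-1])
E
python3 - <<'E'
from h import *
for n in("top","side"):
    im,W=cloud(n); save(n+'1.png',im); np.savez(n+'1.npz',im=im,W=W)
    m=camera_model(n); print(n,-np.array(m["R"]).T@m["t"])
print(get_state())
E
```

```text
pics
top [ 450.7196912    50.22811958 1467.00008889]
side [ -37.46843196 -668.05212822 1002.21314445]
{'time_s': 0.1, 'joints': array([ 1.03089115e+00,  8.78812035e-02,  1.37210923e+00,  1.96589708e-05,
        1.68358087e+00, -1.03065720e-01]), 'qvel': array([ 0.00107527, -0.00137252, -0.00394402, -0.00092596, -0.00207561,
        0.0009723 ]), 'tau': array([ 2.40038346e-03, -3.41253555e+01, -3.03301728e+01,  7.20223272e-02,
        3.04706942e-02, -9.04467106e-05]), 'eef_pos': array([232.41926988, 497.93577749, 204.4180563 ]), 'tool_rot': array([-6.80599661e-01, -3.06632280e+00,  2.93851596e-03]), 'ft_force': array([ 0.55851775, -0.06547546, -0.38401754]), 'ft_torque': array([0.04635516, 0.00331192, 0.01786719]), 'gripper_force': 0.0, 'opening': 1.000861752404117}
```

View pics/top1.png

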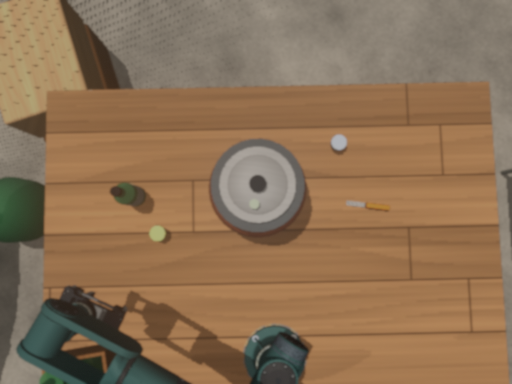

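View pics/side1.png

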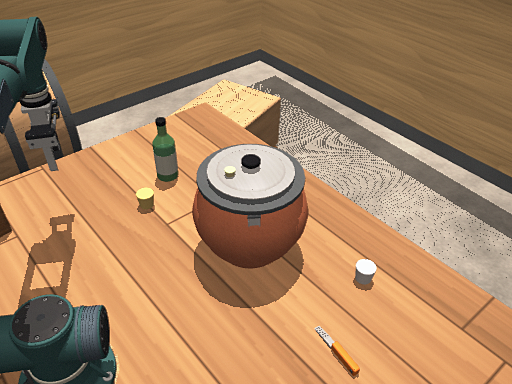

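The top view shows the knob at about (258,184), the gauge handle at (377,207) with its blade pointing left to (350,204), the white bung at (339,143), the amber bung at (158,234) and the bottle at (125,194). The side view agrees: gauge handle at (345,358), tip at (318,328).

```bash
cat > m.py <<'E'
from h import *
for n in("top","side"):
    z=np.load(n+'1.npz'); im,W=z['im'],z['W']; hsv=cv2.cvtColor(im,cv2.COLOR_RGB2HSV)
    x,y,zz=W[...,0],W[...,1],W[...,2]
    # amphora collar & knob
    box=(x>200)&(x<750)&(abs(y-50)<300)
    col=box&(zz>255)&(zz<275); lid=box&(zz>275)&(zz<295); kn=box&(zz>300)&(zz<330)&(hsv[...,2]<80)
    for nm,mk in(("collar",col),("lid",lid),("knob",kn)):
        p=W[mk]
        if len(p)<5: print(n,nm,len(p)); continue
        c,r=cv2.minEnclosingCircle(p[:,:2].astype(np.float32)); print(n,nm,len(p),np.median(p,0).round(1),'circ',np.round(c,1),round(r,1))
    o=(hsv[...,0]>8)&(hsv[...,0]<22)&(hsv[...,1]>190)&(zz>8)&(zz<40)&(y<-50)
    k,l,s,c=cv2.connectedComponentsWithStats(o.astype(np.uint8))
    i=1+np.argmax(s[1:,4]); p=W[l==i]; q=p[:,:2]
    (cx,cy),(w,h),a=cv2.minAreaRect(q.astype(np.float32)); print(n,'handle',len(p),cx,cy,w,h,a,np.median(p[:,2]))
    g=(zz>1.2)&(zz<40)&(np.hypot(x-cx,y-cy)<160)&(hsv[...,1]<90)
    p=W[g]; print(n,'blade',len(p),p.mean(0),p[np.argmax(np.hypot(p[:,0]-cx,p[:,1]-cy))])
    for nm,lo,hi,R in(("white",(480,-280),None,80),("amber",(300,280),None,80)):pass
    t=(zz>40)&(zz<60)
    k,l,s,c=cv2.connectedComponentsWithStats(t.astype(np.uint8))
    for i in range(1,k):
        if s[i,4]>30: print(n,'blob z40-60',W[l==i].mean(0).round(0),s[i,4])
E
python3 m.py
```

```text
top collar 2339 [557.1  47.8 265.7] circ [567.1  48.3] 136.9
top lid 4228 [565.5  47.  284.3] circ [566.5  48.8] 109.7
top knob 168 [566.3  46.4 313. ] circ [565.6  46.1] 20.8Traceback (most recent call last):
  File "m.py", line 14, in <module>
    i=1+np.argmax(s[1:,4]); p=W[l==i]; q=p[:,:2]
        ~~~~~~~~~^^^^^^^^^
    return _wrapfunc(a, 'argmax', axis=axis, out=out, **kwds)
    return bound(*args, **kwds)
ValueError: attempt to get argmax of an empty sequence
```

```bash
sed -i 's/(hsv\[...,1\]>190)&(zz>8)&(zz<40)/(zz>10)\&(zz<40)/; s/&(y<-50)$/\&(y<-150)\&(x>350)\&(x<560)/' m.py; python3 - <<'E'
import numpy as np,cv2
z=np.load('top1.npz');print(z['W'][200:214:2,340:394:4,2].round());print(z['W'][207,377],cv2.cvtColor(z['im'],cv2.COLOR_RGB2HSV)[207,[350,377]])
E
python3 m.py
```

```text
[[-6.  2.  3.  7.  1. -5.  1. -2. -1.  4.  3.  3.  5.  2.]
 [ 0.  4.  8.  6.  9.  3.  2.  6.  3.  2.  0. -1.  2.  3.]
 [-3.  1.  8.  8. 11.  3.  9. 27. 26. 24. 26.  3. -1.  4.]
 [ 4. -4. -2. -2.  4.  8.  9. 21. 22. 25. 23. 25. 27.  6.]
 [ 2. -0.  4.  3.  2.  1. -1.  3. 20. 22. 26. 24. 23.  3.]
 [ 3.  5.  1.  3. -5. -5. -1.  1. -0.  5.  2. 14. 19.  3.]
 [ 4.  3.  6.  2. -2.  0. -3.  3.  1. -1.  3.  3. -0. -2.]]
[ 503.21795096 -368.53296134   18.95639076] [[ 14 122 173]
 [ 18 176 171]]
top collar 2339 [557.1  47.8 265.7] circ [567.1  48.3] 136.9
top lid 4228 [565.5  47.  284.3] circ [566.5  48.8] 109.7
top knob 168 [566.3  46.4 313. ] circ [565.6  46.1] 20.8
top handle 136 505.8429870605469 -365.16326904296875 88.88147735595703 18.197242736816406 81.62056732177734 23.430831263427667
top blade 92 [ 517.04232228 -297.38351385    6.78875558] [ 523.71960719 -264.59819034    3.84285997]
top blob z40-60 [ 729. -236.   51.] 190
top blob z40-60 [555. 448.  49.] 31
top blob z40-60 [430. 391.  50.] 203
top blob z40-60 [46. 44. 50.] 62
top blob z40-60 [ 50. 633.  50.] 52
side collar 2266 [505.4 -23.  264.7] circ [566.4  46.3] 139.4
side lid 3486 [553.7  25.8 283.2] circ [569.4  45.5] 112.8
side knob 211 [562.7  40.6 311.6] circ [566.4  44.3] 24.2
side handle 333 507.2477722167969 -366.23370361328125 93.81734466552734 20.723295211791992 80.51221466064453 21.997365823764163
side blade 144 [ 515.85549053 -300.78513793    5.96976128] [ 515.02781682 -265.37615688    1.36759747]
side blob z40-60 [ 763. 2181.   49.] 256
side blob z40-60 [2463.  604.   50.] 481
side blob z40-60 [549. 449.  49.] 104
side blob z40-60 [429. 384.  49.] 194
side blob z40-60 [ 56. 539.  50.] 44
side blob z40-60 [ 727. -241.   49.] 290
side blob z40-60 [ 35. -54.  50.] 186
```

```bash
cat >> h.py <<'E'
from scipy.spatial.transform import Rotation
def down(a):
    c,s=np.cos(a),np.sin(a)
    return Rotation.from_matrix(np.array([[c,s,0],[s,-c,0],[0,0,-1]])).as_rotvec()
E
python3 - <<'E'
from h import *
for n in("top","side"):
    z=np.load(n+'1.npz'); W=z['W']; r=np.hypot(W[...,0]-566.5,W[...,1]-46.5); a=np.degrees(np.arctan2(W[...,1]-46.5,W[...,0]-566.5))
    m=(r>141)&(r<200)&(W[...,2]>200)&(W[...,2]<270)
    print(n,[(round(x),round(y),round(zz)) for x,y,zz in zip(a[m],r[m],W[m][:,2])][::6])
r0=get_state()['tool_rot']; C=np.array([566.3,46.5])
p=get_state()['eef_pos']; movel([p[0],p[1],420],300)
command_gripper(0.0,40)
for a in(0,np.pi/2,-np.pi/2,np.pi): 
    print(a,[None if (q:=solve_ik(P,down(a))) is None else q.round(2)[[0,5]] for P in([*C,350],[506,-366,100])])
reach([*C,350],r0); movel([*C,322],80)
print(get_state()['ft_force'])
print(movel([*C,300],8,f_stop=25)); s=get_state(); print(s['time_s'],s['eef_pos'],s['ft_force'])
dwell(0.5); s=get_state(); print(s['eef_pos'],s['ft_force'])
E
```

```text
top [(129, 142, 201), (173, 141, 201)]
side [(-40, 142, 200), (-105, 142, 200)]
0 [array([-0.02,  1.55]), array([-0.72,  0.85])]
1.5707963267948966 [array([-0.02, -0.02]), array([-0.72, -0.72])]
-1.5707963267948966 [None, array([-0.72,  2.42])]
3.141592653589793 [array([-0.02, -1.59]), array([-0.72, -2.29])]
[-1.07884484  0.78083602 -0.17856078]
False
7.8167 [566.36048144  46.48705508 306.25646865] [-3.68490785 -0.09044109 16.29350464]
[566.37496978  46.53781512 306.25752201] [-3.83033128  0.59073103 16.11313946]
```

```bash
python3 - <<'E'
from h import *
C=np.array([566.3,46.5])
print(movel([*C,293],8,f_stop=25)); dwell(0.3); s=get_state(); print(s['time_s'],s['eef_pos'],s['ft_force'])
movel([*C,420],150)
im,W=cloud("top"); x,y,z=W[...,0],W[...,1],W[...,2]
a=np.radians(81); G=np.array([506.5,-365.7])
reach([*G,120],down(a)); command_gripper(0.45,40)
im,W=cloud("side"); save('side2.png',im[230:384,200:420].repeat(3,0).repeat(3,1))
x,y,z=W[...,0],W[...,1],W[...,2]
m=(np.hypot(x-566,y-46)<20)&(z>295)&(z<320); print('knob z',np.median(z[m]),m.sum())
s=get_state(); print(s['time_s'],s['eef_pos'],s['ft_force'],s['opening'])
E
```

```text
False
9.6417 [566.46074961  46.4692546  306.09988822] [-8.79816846 -0.22164587 33.11593604]
knob z 306.00033009432207 122
13.4 [ 506.45899221 -365.72083513  119.96040502] [ 0.4235457  -0.3187873   0.47047964] 0.45049777809082275
```

View pics/side2.png

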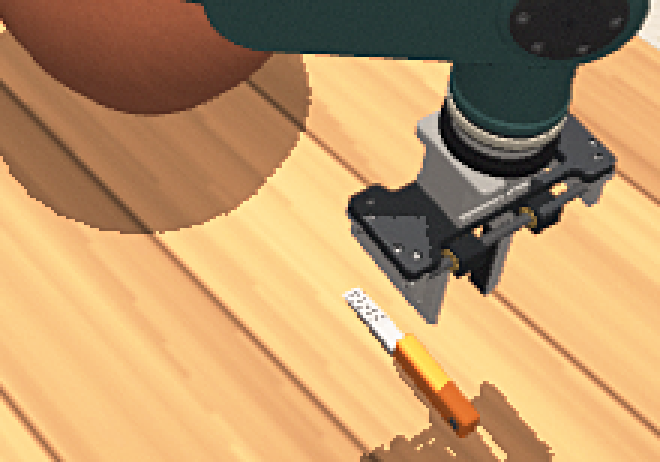

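The picture shows the open fingers directly above the orange handle (about (430,380) in the crop), with the blade pointing at the amphora. The lid didn't move under 33 N, so it is home. Next I grip the handle.

```bash
python3 - <<'E'
from h import *
G=np.array([506.5,-365.7])
print(movel([*G,30],120), movel([*G,4],30,f_stop=12))
command_gripper(0.0,40); dwell(.2)
s=get_state(); print(s['time_s'],s['eef_pos'],s['opening']*94,s['gripper_force'],s['ft_force'])
movel([*G,60],80); dwell(.2); s=get_state(); print(s['eef_pos'],s['opening']*94,s['gripper_force'],s['ft_force'],s['ft_torque'])
im,W=cloud("side"); save('side3.png',im[230:384,200:420].repeat(3,0).repeat(3,1)); np.savez('side3.npz',im=im,W=W)
E
```

```text
False False
16.025 [ 506.48492223 -365.72380231    4.12705296] 17.97180022262928 39.987144470214844 [-1.01366316  0.38486503  1.57140227]
[ 506.08492333 -365.34057604   59.06977193] 17.40781412174545 39.98663127422333 [-0.02480602 -0.38907316 -1.23108497] [-0.13582025  0.09923008 -0.00657247]
```

View pics/side3.png

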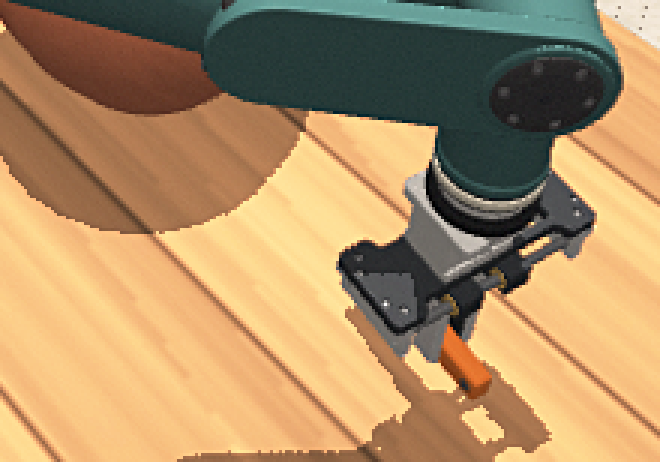

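The handle (about (465,365) in the crop) is gripped between the pads and lifted clear of the bench. Now I carry it to the collar.

```bash
python3 - <<'E'
from h import *
a=np.radians(81); d=np.array([np.cos(a),np.sin(a)]); C=np.array([566.3,46.5]); G=np.array([506.5,-365.7])
movel([*G,320],200); S=C-(106+124)*d
movel([*S,300],150); movel([*S,278],60); dwell(.3)
s=get_state(); print(s['time_s'],s['eef_pos'],s['ft_force'],s['ft_torque'])
im,W=cloud("side"); save('side4.png',im[120:270,180:380].repeat(4,0).repeat(4,1)); np.savez('side4.npz',im=im,W=W)
hs=cv2.cvtColor(im,cv2.COLOR_RGB2HSV)
x,y,z=W[...,0],W[...,1],W[...,2]; u=(x-C[0])*d[0]+(y-C[1])*d[1]; v=-(x-C[0])*d[1]+(y-C[1])*d[0]
for lo in range(-280,-110,8):
    m=(u>lo)&(u<lo+8)&(abs(v)<12)&(z>262)&(z<305)
    if m.sum()>2: print(lo+4,m.sum(),np.median(z[m]).round(1),v[m].min().round(),v[m].max().round())
E
```

```text
20.7917 [ 530.46777871 -180.7046448   278.45633236] [-0.06043484 -0.36117268 -1.97541208] [-0.09116069  0.058781    0.04713562]
-276 62 289.7 -10.0 7.0
-268 36 295.9 -8.0 9.0
-260 35 296.0 -9.0 8.0
-252 37 295.6 -9.0 8.0
-244 40 295.9 -12.0 11.0
-236 36 297.4 -12.0 12.0
-228 15 298.1 -12.0 -1.0
-220 5 297.2 -12.0 -9.0
-204 14 289.3 5.0 8.0
-196 14 291.7 -1.0 8.0
-188 11 278.0 2.0 6.0
-180 22 282.3 -8.0 7.0
-172 7 283.4 -8.0 2.0
-132 5 263.8 7.0 12.0
-124 8 265.5 6.0 12.0
-116 5 264.9 6.0 11.0
-108 8 264.4 7.0 12.0
```

View pics/side4.png

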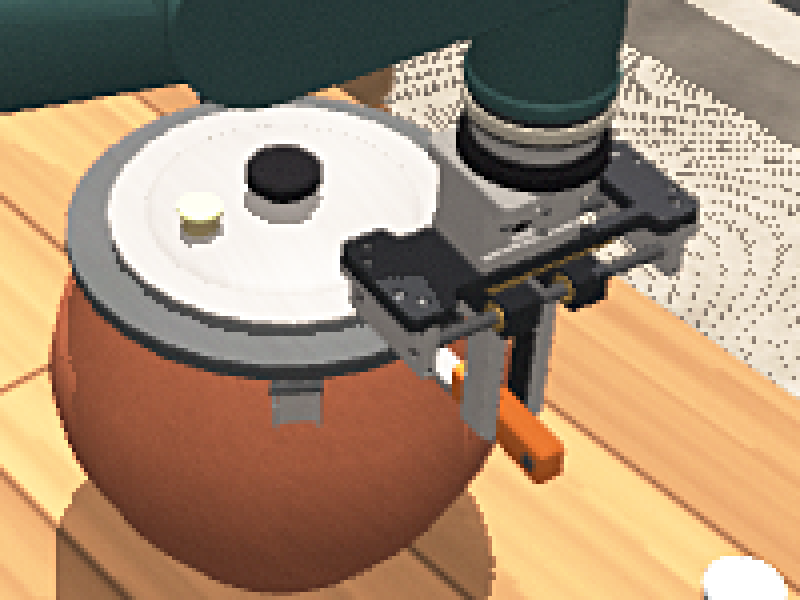

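The gauge is level, with its blade at about (450,365) above the collar's near-right edge, clear of the clip at (298,400). I'll lower it and slide it in.

```bash
python3 - <<'E'
from h import *
a=np.radians(81); d=np.array([np.cos(a),np.sin(a)]); C=np.array([566.3,46.5])
def st(t):
    s=get_state(); p=s['eef_pos']; f=s['ft_force']
    tilt=Rotation.from_rotvec(s['tool_rot']).as_matrix()[:,2]
    print(t,round(s['time_s'],2),'tip r',round(-(p[:2]-C)@d-106,1),'z',p[2].round(2),'F along',round(float(f[:2]@d),2),'Fz',f[2].round(2),'T',s['ft_torque'].round(2),'tilt',(tilt[:2]@d).round(4),s['gripper_force'].round(1))
S=C-(106+124)*d
st('a'); print(movel([*S,264],6,f_stop=3.5)); st('touch'); dwell(.3); st('touch')
E
```

```text
Traceback (most recent call last):
AttributeError: 'float' object has no attribute 'round'
```

```bash
cat >> h.py <<'E'
a=np.radians(81); d=np.array([np.cos(a),np.sin(a)]); C=np.array([566.3,46.5])
def st(t):
    s=get_state(); p=s['eef_pos']; f=s['ft_force']
    tilt=Rotation.from_rotvec(s['tool_rot']).as_matrix()[:,2]
    print(t,'t %.2f tip r %.1f z %.2f Fd %.2f Fz %.2f tilt %.4f grip %.1f'%(s['time_s'],-(p[:2]-C)@d-106,p[2],f[:2]@d,f[2],tilt[:2]@d,s['gripper_force']),s['ft_torque'].round(2))
E
python3 - <<'E'
from h import *
S=C-(106+124)*d
st('a'); print(movel([*S,264],6,f_stop=3.5)); st('touch'); dwell(.3); st('touch')
E
```

```text
a t 20.84 tip r 124.0 z 278.39 Fd 0.02 Fz -1.35 tilt -0.0001 grip 40.0 [-0.06  0.04 -0.01]
True
touch t 22.42 tip r 124.1 z 268.14 Fd -1.62 Fz 3.03 tilt -0.0001 grip 40.0 [0.11 0.03 0.01]
touch t 22.72 tip r 124.3 z 267.20 Fd -0.55 Fz 4.19 tilt -0.0000 grip 40.0 [ 0.05  0.01 -0.  ]
```

```bash
python3 - <<'E'
from h import *
p=lambda r,z:[*(C-(106+r)*d),z]
movel(p(124,268),10); st('ease')
for r in (116,108,100,93):
    f=movel(p(r,268),15,f_stop=8); st(f'{r} {f}')
    if f: break
E
```

```text
ease t 23.00 tip r 124.1 z 267.48 Fd -2.29 Fz 2.02 tilt 0.0005 grip 40.0 [-0.07  0.13  0.02]
116 False t 23.68 tip r 115.5 z 267.82 Fd 0.39 Fz 0.83 tilt 0.0014 grip 40.0 [0.18 0.05 0.01]
108 False t 24.37 tip r 107.7 z 267.96 Fd 0.28 Fz 0.39 tilt 0.0010 grip 40.0 [ 0.05  0.09 -0.05]
100 False t 25.05 tip r 99.7 z 268.05 Fd -0.58 Fz 1.70 tilt 0.0009 grip 40.0 [ 0.02  0.06 -0.04]
93 False t 25.67 tip r 92.7 z 268.09 Fd -0.41 Fz 2.09 tilt 0.0009 grip 40.0 [-0.05  0.08  0.  ]
```

```bash
python3 - <<'E'
from h import *
p=lambda r,z:[*(C-(106+r)*d),z]
for r in np.arange(91,76,-1.):
    f=movel(p(r,268),5,f_stop=6); st(f'{r} {f}')
    s=get_state()
    if f or s['ft_force'][:2]@d<-6: break
dwell(.5); st('end')
E
```

```text
91.0 False t 26.22 tip r 91.1 z 268.13 Fd -2.41 Fz 2.85 tilt 0.0003 grip 40.0 [-0.32  0.09 -0.04]
90.0 False t 26.57 tip r 90.0 z 268.08 Fd -2.40 Fz 3.15 tilt 0.0005 grip 40.0 [-0.26  0.06 -0.04]
89.0 False t 26.92 tip r 88.9 z 268.08 Fd -1.58 Fz 2.71 tilt 0.0006 grip 40.0 [-0.24  0.12 -0.02]
88.0 False t 27.27 tip r 88.0 z 268.09 Fd -1.89 Fz 3.50 tilt 0.0005 grip 40.0 [-0.25  0.1   0.04]
87.0 False t 27.62 tip r 87.0 z 268.10 Fd -2.75 Fz 4.04 tilt 0.0005 grip 40.0 [-0.36  0.15 -0.01]
86.0 False t 27.97 tip r 86.2 z 268.14 Fd -4.24 Fz 4.47 tilt 0.0000 grip 40.0 [-0.51  0.1   0.01]
85.0 False t 28.32 tip r 85.6 z 268.23 Fd -5.28 Fz 5.04 tilt -0.0006 grip 40.0 [-0.78  0.2  -0.04]
84.0 False t 28.67 tip r 85.0 z 268.30 Fd -6.11 Fz 5.57 tilt -0.0015 grip 40.0 [-1.03  0.19  0.01]
end t 29.17 tip r 85.0 z 268.26 Fd -6.72 Fz 4.89 tilt -0.0014 grip 40.0 [-0.95  0.18 -0.  ]
```

```bash
python3 - <<'E'
from h import *
p=lambda r,z:[*(C-(106+r)*d),z]
for r in np.arange(83,76,-1.):
    f=movel(p(r,268),5,f_stop=8); st(f'{r} {f}')
    s=get_state()
    if f or s['ft_force'][:2]@d<-11: break
dwell(1.0); st('end')
im,W=cloud("side"); save('side5.png',im[120:270,180:380].repeat(4,0).repeat(4,1))
hs=cv2.cvtColor(im,cv2.COLOR_RGB2HSV)
x,y,z=W[...,0],W[...,1],W[...,2]; u=(x-C[0])*d[0]+(y-C[1])*d[1]; v=-(x-C[0])*d[1]+(y-C[1])*d[0]
m=(np.hypot(x-566,y-46)<20)&(z>295)&(z<320); print('knob z',np.median(z[m]),m.sum())
for lo in range(-250,-110,8):
    m=(u>lo)&(u<lo+8)&(abs(v)<10)&(z>255)&(z<295)
    if m.sum()>2: print(lo+4,m.sum(),np.median(z[m]).round(1),v[m].min().round(),v[m].max().round())
E
```

```text
83.0 False t 29.52 tip r 84.5 z 268.36 Fd -7.39 Fz 4.51 tilt -0.0025 grip 40.0 [-1.18  0.31  0.01]
82.0 False t 29.87 tip r 84.0 z 268.46 Fd -7.92 Fz 5.74 tilt -0.0034 grip 40.0 [-1.39  0.34  0.06]
81.0 False t 30.22 tip r 83.5 z 268.55 Fd -8.97 Fz 5.28 tilt -0.0045 grip 40.0 [-1.61  0.37  0.02]
80.0 False t 30.57 tip r 83.0 z 268.64 Fd -9.27 Fz 5.50 tilt -0.0055 grip 40.0 [-1.84  0.4   0.09]
79.0 False t 30.92 tip r 82.6 z 268.72 Fd -11.14 Fz 5.24 tilt -0.0065 grip 40.0 [-2.09  0.46  0.06]
end t 31.92 tip r 82.6 z 268.73 Fd -12.26 Fz 6.17 tilt -0.0066 grip 40.0 [-2.07  0.41 -0.  ]
knob z 306.18336492418587 136
-238 38 279.0 -9.0 6.0
-230 44 286.3 -10.0 9.0
-222 32 286.5 -9.0 9.0
-214 34 286.4 -8.0 8.0
-206 31 286.8 -9.0 9.0
-198 35 287.0 -7.0 10.0
-190 13 288.0 -10.0 2.0
-182 4 288.8 -7.0 -4.0
-166 4 280.7 7.0 8.0
-158 15 279.0 3.0 8.0
-150 7 270.5 4.0 7.0
-142 16 271.8 -7.0 6.0
-134 34 270.7 -10.0 10.0
-126 10 272.4 -8.0 8.0
-118 6 271.6 -10.0 -3.0
```

View pics/side5.png

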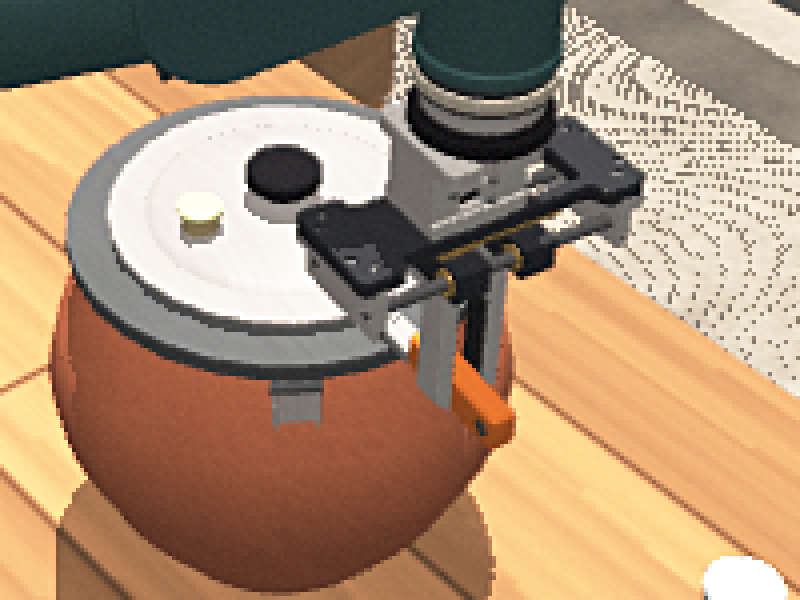

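The blade (about (400,325)) is in the gap and the lid hasn't lifted. The handle's rear sits about 2 mm low, a tilt of roughly 0.02 rad, so I'll ease off the downward push slightly.

```bash
python3 - <<'E'
from h import *
p=lambda r,z:[*(C-(106+r)*d),z]
for z in (268.7,269.4,270.1):
    movel(p(79.,z),4); st(f'{z}')
    if get_state()['ft_force'][2]<2.5: break
dwell(1.0); st('end')
H=[]
for k in range(4):
    im,W=cloud("side"); x,y,z=W[...,0],W[...,1],W[...,2]; u=(x-C[0])*d[0]+(y-C[1])*d[1]; v=-(x-C[0])*d[1]+(y-C[1])*d[0]
    m=(u>-228)&(u<-194)&(abs(v)<7)&(z>281)&(z<293); H.append(np.c_[u[m],z[m]])
    n=(np.hypot(x-566,y-46)<20)&(z>295)&(z<320); print('knob',np.median(z[n]))
H=np.vstack(H); print('slope',np.polyfit(H[:,0],H[:,1],1)[0],'z',np.median(H[:,1]))
E
```

```text
268.7 t 32.29 tip r 82.3 z 268.82 Fd -11.73 Fz 4.71 tilt -0.0059 grip 40.0 [-2.06  0.43  0.03]
269.4 t 32.62 tip r 82.1 z 268.92 Fd -9.52 Fz 1.71 tilt -0.0054 grip 40.0 [-2.04  0.28  0.01]
end t 33.62 tip r 82.1 z 268.91 Fd -10.69 Fz 2.00 tilt -0.0054 grip 40.0 [-2.02  0.28 -0.03]
knob 306.02841975670117
knob 306.0757312342902
knob 305.981835509308
knob 306.114112291468
slope 0.004719514196871061 z 288.26747703670435
```

```bash
python3 - <<'E'
from h import *
st('now'); print(job_done())
E
```

```text
now t 33.82 tip r 82.1 z 268.88 Fd -10.60 Fz 2.46 tilt -0.0054 grip 40.0 [-1.99  0.25  0.01]
the job is handed in; nothing more can be done
None
```

I pressed the lid home (it didn't move under a 33 N push) and handed the job in with the gauge held flat in the gap, its tip about 28 mm in from the lid's edge with about 11 N of drag. No verdict came back; my last measurements showed the lid still home, and nothing went near the bungs or bottle.

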